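# Unload the angle-drilling jig

### The arm

A 7-joint arm with a two-finger parallel gripper is mounted at the origin on a cart in front of the work surface, level with it; the furniture and walls round the work are solid. World frame = base frame: x ahead of the robot, y to its left, z up, the work surface at z = 0. Lengths are in m, angles in rad, forces in N, time in s.
With the tool pointing down it reaches from about 0.4 to 0.9 m from the base axis. Payload 5.6 kg.
Tool frame: the origin (TCP) lies midway between the tips of the shut fingers; the grasp point (between the pads) lies 19 mm behind it; y points along the fingers, z is the direction in which the jaws open and shut, and the axes are right-handed (so a half turn about y gives the same grasp; the last joint's range is limited). The gripper opens to 92 mm and grips with 3 to 60 N. Pads are 20 mm wide; open, the fingers measure 128 mm over their backs; the gripper's body (75 mm by 189 mm) begins 69 mm behind the grasp point.
Start: joints at [1.131, 0.468, -0.012, 1.603, 0.006, 1.071, -0.056], TCP at [0.251, -0.6, 0.215] pointing down, gripper open.
Joint ranges: [-2.53, 2.53], [-0.31, 2.02], [-1.57, 1.55], [0.28, 2.44], [-1.29, 4.43], [0.15, 1.84], [-2.92, 2.92]. Speed limits (rad/s): [2.57, 2.57, 3.14, 3.14, 3.14, 3.14, 3.14].

### API

Orientations are given as a 3x3 rotation matrix whose columns are the frame's x, y, z axes.
In Python, from station import env, effector, solver, viewer, workorder, search_frame, tip_of gives the robot as it stands. Calls block until the motion is done:
- env.reach(position, orientation): joint-space move of the TCP to a pose.
- env.movel(position, frame=None, rate=0.15): straight line of the TCP; frame=None keeps the orientation; rate is the mean speed in m/s.
- env.goto_joints(angles): joint-space move.
- effector.release() and effector.grasp(squeeze=None): open the fingers fully, or close them until they stop; squeeze is the grip in N (None keeps the last).
- env.pause(seconds).
- solver.inverse_kinematics(position, orientation): joint angles nearest the present ones, or None.
- env.sense(): the state.
- viewer.read_camera(name): name is "scene" or "top"; returns (picture, depth): 480x640x3 uint8, red, green, blue; 480x640 float32, m along the optical axis (not along the pixel's ray), 0 where there is no reading.
- viewer.camera_info(name): a dict with "intrinsics" (3x3 intrinsics, pixels), "eye" and "rotation" of the camera in the world. Camera axes: x right, y up, looking along -z (the intrinsics and any distortion apply to the point x, -y, -z); pixel columns grow to the right and rows downward; lengths in m; the calibration is good to about 2 mm. A picture is of the moment at which its call begins. camera_info takes no time and is no camera call.
A pose or a line that the arm cannot do raises env.PlanningError and nothing moves.
- workorder.finish_job(): hands the job in, once; it reports no verdict.
Trained networks look in the newest picture that a camera, given by its name, has taken for a name from the list of things; names that differ only in an ending like _2 or _b are one class to them, and where a whole thing is asked for, a point or a joint stands for the part that bears it (a point fixed in the world has none). Each returns a list of dicts, best first, with "score" (0 to 1); they miss things now and then, are a little off and sometimes report something else, mostly with a low value. They report only what shows in the picture. A call takes as long as a camera call. They do not tell look-alikes from the thing itself.
- search_frame(camera, name): "at" ([x, y, z] in m, in world coordinates, good to about 4 mm: the middle of the surface that is visible of it).
- tip_of(camera, name): "at" ([x, y, z] in m, in world coordinates, good to about 4 mm: a listed point, or the origin of a listed thing).
The state is a dict: "t": time; "joint_positions": joint angles; "joint_velocities": joint speeds; "tau": joint torques, N m; "ee_pos": TCP position; "tcp_rot": TCP orientation; "wrist_force": force on the tool from outside, world axes, zero at the start; "moment": the same for the moment, N m; "gripper_width": finger opening in m.
Only numpy, scipy, OpenCV 4.12 (cv2) and the standard library are available. Lean on these libraries where they do the work, as an engineer would, in place of code of your own. Each camera call takes 0.05 s, during which the arm holds its last target. There are 200 camera calls.

### The job

Unload the drilling jig. Lift the wooden stop bar by its handle straight up out of its two U brackets, keeping it level so that both ends come out together, and put it down on the bench clear of the jig and the bin. Then push the block that is stuck in the steep chute out from behind, through the chute's open upper end, until it drops into the blue bin; leave the other things on the bench where they are.

Things in the scene. Friction and masses are not known exactly. Their poses are not given: they have to be found in the camera images.
- jig: Angle-drilling jig of light wood, fixed, 185 x 255 mm on plan, 190 high. Origin on the bench, mid-width; +x (level) is the way parts come out, y across. Its chute, 53 wide (y) x 46 mm between wooden bed and aluminium plate above, runs down along (0.574, 0, -0.819) in this frame, 35 degrees from vertical, from push_opening to a mouth at x 20-58, z 85-110 mm. It fouls a hand held low behind the bar.
- seat_left (a point): Middle of the slot floor of the steel U bracket on the jig's +y side (jig frame 71, 100, 98 mm). Slot 28 mm wide (jig x), walls 22 mm wide (y), rising 30 mm above this point. A sprung brass pad in the slot drags on the bar over its first 20 mm of lift. One of the two brackets drags with about 16 N, the other with about 2.5 N; which is which varies, looks the same and can only be felt.
- seat_right (a point): The same on the -y side (71, -100, 98 mm). The bar comes up level if pulled some 45 to 60 mm off the handle's middle, towards the stiffer bracket; pulled at the middle, the end in the stiffer bracket stays behind and the bar turns in the grip (a trial pull of 5 mm does no harm and shows it: the free end rises 3 to 6 mm more).
- push_opening (a point): Middle of the chute's upper opening, at (-15, 0, 165) mm in the jig frame: 34 mm between the bed and a dark steel tail stop under the plate (13 mm deep along the chute), open at the sides, 53 mm wide below. The block's end lies 15 mm in. A sprung shoe holds the block: it takes about 10 N to push and lets go after some 31 mm (fingers 46 mm in), then slides out. Only closed fingers held along the chute get that deep.
- bar_handle (a point): Middle of the grab rail of the stop bar: a round steel rail 12 mm thick, straight for 112 mm along the bar (bar y axis, which runs along jig y), carried by a post at each end 65 mm above the top of the bar. About 40 mm are free behind the rail, on the side of the jig, at rail height.
- bar_mid (a point): Centre of the dark wooden stop bar (brass ends), 24 x 244 x 24 mm, long along its y axis, about 0.28 kg with the handle; its underside lies 12 mm below this point and the handle rail 77 mm above it. It starts seated on the floors of both brackets. The bench to the right of the bin, round x 0.55, y -0.27, is clear for it.
- blank_mid (a point): Centre of the wooden block to be pushed out, 50 (across the chute, its x) x 70 (along the chute, its +y points up the chute) x 44 mm (z), 0.09 kg.
- bin: Open blue parts bin, 161 x 100 x 75 mm (front wall, towards the jig, 38 mm), walls 2 mm, standing on the bench under the chute's mouth between the brackets; does not move. Origin: on the bench at its centre, x along its length away from the jig.
- tape_measure: Black and orange tape measure, 71 x 87 x 36 mm, bystander; origin at the middle of its underside.
- sanding_block: Brown sanding block, 64 x 107 x 31 mm, bystander at the right; origin at the middle of its underside.
- next_blank_1: Wooden offcut 50 x 160 x 38 mm, bystander left of the jig; origin at the middle of its underside.
- next_blank_2: Wooden offcut 45 x 120 x 30 mm, bystander left of the jig; origin at the middle of its underside.
- marker_pen: Felt marker 16 x 131 x 18 mm, bystander near the front edge; origin at the middle of its underside.
Things that resemble listed ones, but are neither listed nor needed, are in the scene too. Leave any green look-alike of the part that bears blank_mid alone.

How it is judged:
On the way:
1. the bar is lifted out of both brackets (its underside above their tops), level within 6 degrees (z of bar_mid in the frame of jig above 0.142 m and angle between bar_mid's own y axis and vertical between 1.466 and 1.676 rad), for 0.1 s.
At the end, for the whole second after the job is handed in: The bar lies level on the bench top (centre below 22 mm, within 3.5 degrees), touching neither jig nor bin; the block lies inside the bin (centre within its walls, below 55 mm), clear of the jig; both at rest (height (world z) of bar_mid between 0 and 0.022 m and angle between bar_mid's own y axis and vertical between 1.511 and 1.631 rad and linear speed of each of stop_bar, blank below 0.02 m/s and x of blank_mid in the frame of bin between -0.07 and 0.072 m and y of blank_mid in the frame of bin between -0.045 and 0.045 m and z of blank_mid in the frame of bin between 0.01 and 0.055 m and contact force between each of blank, stop_bar and jig below 0.05 N and contact force between stop_bar and bin below 0.05 N).
It fails at once if the bar is tilted more than 14 degrees end to end (not (angle between bar_mid's own y axis and vertical between 1.321 and 1.821 rad)).
It fails at once if the bar is let go in the air (over 30 mm above the bench, away from its seat) (height (world z) of bar_mid above 0.045 m and (z of bar_mid in the frame of jig above 0.142 m or x of bar_mid in the frame of jig above 0.12 m) and contact force between the fingers and stop_bar below 0.02 N).
It fails at once if another thing on the bench is shifted by more than 25 mm (distance of any of tape_measure, sanding_block, next_blank_1, next_blank_2, marker_pen from where it was at the start of the episode above 0.025 m).
It also fails if it takes over 58 s, if anything falls off the work surface, if the arm or the gripper's body presses on something with over 40 N, if the wrist force passes 120 N, or if a joint passes its speed limit or range.

## Working session

There is one attempt and no reset: what is moved stays moved. The work goes in short steps, each a Python script; the robot and the scene stay as the last script left them, time stands still between calls to the robot, and variables do not carry over. Pictures are saved under pics/ and viewed, about 8 in all and at most 12, crops included, and the job is handed in when it is done.

```bash
ls; mkdir -p pics; python3 - <<'E'
from station import env, viewer, search_frame, tip_of
import cv2, numpy as np
for c in ("scene","top"):
    im,d=viewer.read_camera(c); cv2.imwrite(f"pics/{c}0.png",im[:,:,::-1])
    i=viewer.camera_info(c); print(c,np.round(i["eye"],3).tolist(),np.round(i["rotation"],3).tolist(),np.round(i["intrinsics"],1).tolist())
    for n in ["jig","seat_left","seat_right","push_opening","bar_handle","bar_mid","blank_mid","bin","tape_measure","sanding_block","next_blank_1","marker_pen"]:
        print(n,[(np.round(r["at"],3).tolist(),round(r["score"],2)) for r in tip_of(c,n)[:3]])
print(env.sense()["t"])
E
```

```text
pics
scene [0.047, 0.795, 1.231] [[-0.861, 0.387, -0.33], [-0.509, -0.65, 0.565], [0.004, 0.654, 0.756]] [[538.7, 0.0, 327.9], [0.0, 538.7, 239.8], [0.0, 0.0, 1.0]]
jig [([0.543, 0.153, -0.002], 0.89), ([0.61, 0.366, 0.003], 0.65), ([0.525, 0.084, 0.114], 0.23)]
seat_left [([0.521, 0.089, 0.188], 0.29)]
seat_right [([0.423, 0.118, 0.096], 0.76)]
push_opening [([0.533, 0.139, 0.126], 0.7), ([0.548, 0.166, 0.165], 0.63)]
bar_handle [([0.521, 0.088, 0.19], 0.67)]
bar_mid [([0.524, 0.086, 0.114], 0.75)]
blank_mid [([0.549, -0.094, 0.017], 0.94), ([0.545, 0.168, 0.168], 0.26)]
bin [([0.522, 0.083, 0.0], 0.73)]
tape_measure [([0.385, 0.282, -0.001], 0.6)]
sanding_block [([0.356, -0.372, 0.005], 0.71)]
next_blank_1 [([0.671, 0.387, 0.001], 0.76), ([0.61, 0.363, -0.003], 0.55)]
marker_pen [([0.353, 0.172, 0.0], 0.57)]
top [-0.075, -0.137, 1.585] [[0.209, 0.902, -0.379], [-0.978, 0.189, -0.089], [-0.009, 0.389, 0.921]] [[540.5, 0.0, 324.1], [0.0, 540.5, 234.5], [0.0, 0.0, 1.0]]
jig [([0.542, 0.157, 0.005], 0.97)]
seat_left [([0.611, 0.054, 0.099], 0.7)]
seat_right [([0.425, 0.122, 0.098], 0.79)]
push_opening [([0.544, 0.162, 0.166], 0.91), ([0.357, -0.371, -0.0], 0.75)]
bar_handle [([0.52, 0.084, 0.186], 0.96)]
bar_mid []
blank_mid [([0.548, -0.093, 0.021], 0.93), ([0.671, 0.391, 0.002], 0.53)]
bin [([0.519, 0.082, 0.001], 0.92)]
tape_measure [([0.385, 0.285, -0.006], 0.61)]
sanding_block [([0.356, -0.37, 0.002], 0.83)]
next_blank_1 [([0.669, 0.391, 0.001], 0.92), ([0.61, 0.364, 0.002], 0.59)]
marker_pen [([0.61, 0.361, 0.006], 0.68), ([0.351, 0.168, -0.002], 0.55)]
1.3
```

```bash
python3 -c "
import cv2,numpy as np
a=cv2.imread('pics/scene0.png');cv2.imwrite('pics/s0.png',cv2.resize(a[100:400,160:520],None,fx=2,fy=2))"
```

```text
(no output)
```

View pics/top0.png

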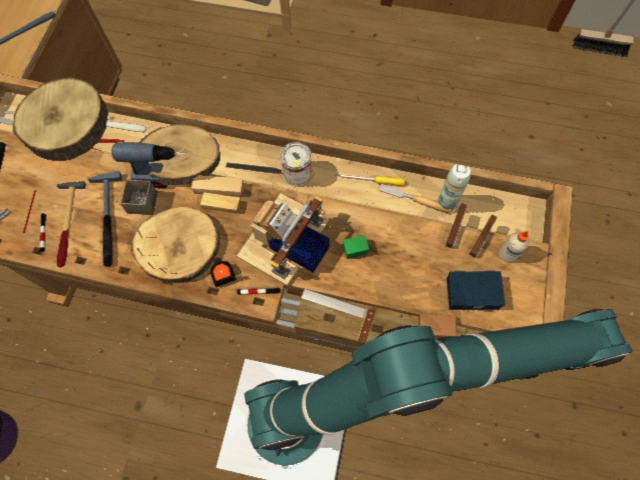

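View pics/scene0.png

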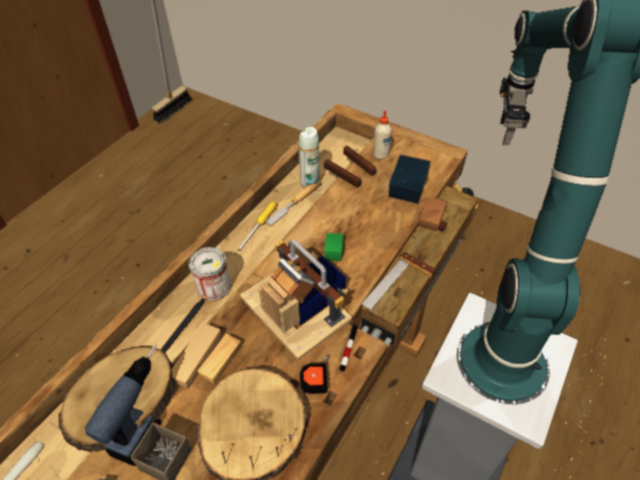

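The arm is clear of the jig. The jig sits near (0.54, 0.155), with +x pointing towards about (-0.34, -0.94). Picture positions in the top view are: bar rail ~(298,220), bin ~(305,250), green decoy (356,246), and the brown look-alike sticks ~(457,228) and (483,235). Next I'll refine the rail and jig from depth, then check the placement area and IK.

```bash
cat > h.py <<'E'
from station import env, effector, solver, viewer, workorder, search_frame, tip_of
import numpy as np, cv2
def cloud(c):
    im,d=viewer.read_camera(c); i=viewer.camera_info(c); K=i["intrinsics"]
    v,u=np.mgrid[:480,:640]
    p=np.stack([(u-K[0][2])/K[0][0]*d,-(v-K[1][2])/K[1][1]*d,-d],-1)@np.array(i["rotation"]).T+np.array(i["eye"])
    p[d==0]=np.nan
    return im,p
xj=np.array([-.337,-.941,0]); xj/=np.linalg.norm(xj); zj=np.array([0,0,1.]); yj=np.cross(zj,xj)
J=np.array([.5428,.1555,0])
def jig(x,y,z): return J+x*xj+y*yj+z*zj
def rot(a,j,s=1):  # fingers along a, jaws along j
    z=s*j; return np.stack([np.cross(a,z),a,z],1)
T=np.radians(30)
A=-np.sin(T)*xj-np.cos(T)*zj; Jw=np.cos(T)*xj-np.sin(T)*zj
D=.574*xj-.819*zj; D/=np.linalg.norm(D)
E
python3 - <<'E'
from h import *
for c in ("top","scene"):
    im,p=cloud(c)
    q=(p-J)@np.stack([xj,yj,zj],1)
    m=(abs(q[...,0]-.071)<.03)&(abs(q[...,1])<.09)&(q[...,2]>.175)&(q[...,2]<.21)
    r=q[m]; print(c,"rail n",len(r),"med",np.round(np.median(r,0),4),"y range",np.round(np.percentile(r[:,1],[0,5,95,100]),3),"slope",np.polyfit(r[:,1],r[:,0],1).round(4))
    m=(abs(q[...,0]+.01)<.08)&(abs(q[...,1])<.09)&(q[...,2]>.15)&(q[...,2]<.2)&(q[...,0]<.04); r=q[m]
    print("jig top: y",np.round(np.percentile(r[:,1],[1,50,99]),3),"x",np.round(np.percentile(r[:,0],[1,99]),3),"z",r[:,2].max().round(3))
    m=(abs(q[...,2])<.02)&(q[...,2]>.006)&(abs(q[...,0])<.2)&(abs(q[...,1])<.16); r=q[m]
    if len(r): print("base", np.round(np.percentile(r[:,:2],[2,98],axis=0),3).tolist())
    if c=="top":
        for y in np.arange(-.08,-.5,-.03):
            print("%.2f"%y,' '.join("%3d"%(1000*np.nan_to_num(np.nanmax(np.r_[p[(abs(p[...,1]-y)<.015)&(abs(p[...,0]-x)<.015)][:,2],-1e-3]))) for x in np.arange(.32,.8,.03)))
H=jig(.071,0,.187)
Pl=np.array([.55,-.25,0])
for s in (1,-1):
    for n,P,R in [("rail",H+.019*A,rot(A,Jw,s)),("rail+",H+.047*yj+.019*A,rot(A,Jw,s)),("rail-",H-.047*yj+.019*A,rot(A,Jw,s)),("up",H-.12*A,rot(A,Jw,s)),
      ("place",Pl+.047*yj+.089*zj+.019*A,rot(A,Jw,s)),("place-",Pl-.047*yj+.089*zj+.019*A,rot(A,Jw,s)),
      ("pre",jig(-.015,0,.165)-.07*D,rot(D,yj,s)),("push",jig(-.015,0,.165)+.055*D,rot(D,yj,s))]:
        k=solver.inverse_kinematics(P,R); print(s,n,None if k is None else np.round(k,2).tolist())
print(env.sense()["t"])
E
```

```text
top rail n 193 med [0.0749 0.0013 0.1919] y range [-0.063 -0.057  0.064  0.073] slope [-0.024   0.0744]
jig top: y [-0.041 -0.004  0.036] x [-0.035  0.04 ] z 0.195
base [[-0.187, -0.15], [0.192, 0.139]]
-0.08   8  17  18   8   8   8  45  54  53   9   8   8  12   5  -1  -1  -1
-0.11  11  18  13  10   8   7   7  49  51  48   8   9   8   6  -1  -1  -1
-0.14   9  17   9   9   8  10   9  49  45   7  11  10   8   6  -1  -1  -1
-0.17  26  22   8   8  10   9   7   7   8  10   7  10  10   7  -1  -1  -1
-0.20   8  19   8  10  10  14   7   9   6   8   9   7   8   4  -1  -1  -1
-0.23   8   9   7   8   9   8   8   8   8   8  10   9   8   6  -1  -1  -1
-0.26   6  14  10   8  10  10   9   6   7   7   9  10   9   3  -1  -1  -1
-0.29  -1  10  11  10   9   7  11  10  10  13   9   9  10   3  -1  -1  -1
-0.32  -1  38  38   7   9   8   9   8   9   9   7   7  10   6  -1 145 169
-0.35  40  38  40   8   7   8   7   8   6  10  10   8   9   2  -1 172 171
-0.38  41  40  40  10  61  63  67  59  11   8  42  40  39  37  35 173 171
-0.41  35  40  39  64  68  65  68  68   7   7   9  26  37  38  37  38  -1
-0.44  34
[... 494 characters left out ...]
.68, 0.65, -1.38]
1 up [0.47, 0.13, -0.3, 2.0, -0.57, 1.01, -1.43]
1 place [0.7, 0.74, -0.15, 1.62, -0.5, 0.98, -1.01]
1 place- [0.77, 0.63, -0.16, 1.85, -0.53, 0.9, -0.91]
1 pre [-0.09, 0.85, -0.89, 1.37, 0.79, 1.84, -1.38]
1 push [-0.0, 0.87, -0.83, 1.58, 0.83, 1.62, -1.42]
-1 rail [0.74, 0.43, -0.82, 2.07, -0.32, 0.61, 1.47]
-1 rail+ [0.76, 0.53, -0.86, 1.96, -0.17, 0.64, 1.36]
-1 rail- [0.72, 0.33, -0.8, 2.17, -0.46, 0.59, 1.57]
-1 up [0.9, 0.19, -0.77, 1.97, -0.47, 0.98, 1.63]
-1 place [1.07, 0.87, -0.71, 1.59, 0.01, 0.92, 1.75]
-1 place- [1.17, 0.76, -0.72, 1.83, -0.05, 0.82, 1.83]
-1 pre [-0.09, 0.85, -0.89, 1.37, 0.79, 1.84, 1.77]
-1 push [0.13, 1.03, -1.11, 1.57, 1.0, 1.79, 1.6]
1.4
```

```bash
cat >> h.py <<'E'
c,s_=np.cos(.023),np.sin(.023); xj=np.array([c*xj[0]-s_*xj[1],s_*xj[0]+c*xj[1],0]); yj=np.cross(zj,xj)
A=-np.sin(T)*xj-np.cos(T)*zj; Jw=np.cos(T)*xj-np.sin(T)*zj
D=.574*xj-.819*zj; D/=np.linalg.norm(D)
H=J+.0725*xj+.187*zj+.002*yj
RG=rot(A,Jw); RP=rot(D,yj)
def st(l):
    s=env.sense(); f=np.array(s["wrist_force"]); m=np.array(s["moment"])
    print(l,"t%.1f"%s["t"],"p",np.round(s["ee_pos"],4).tolist(),"F(jig)",np.round([f@xj,f@yj,f[2]],1).tolist(),"M(jig)",np.round([m@xj,m@yj,m[2]],2).tolist(),"w%.4f"%s["gripper_width"])
E
python3 - <<'E'
from h import *
env.reach(H-.12*A,RG); st("up")
env.movel(H+.019*A); st("at")
im,p=cloud("scene"); cv2.imwrite("pics/g0.png",cv2.resize(im[160:400,160:480,::-1],None,fx=2.4,fy=2.4,interpolation=cv2.INTER_CUBIC))
effector.grasp(60); st("grip")
P=np.array(env.sense()["ee_pos"])
for k in (1,3,5):
    env.movel(P+[0,0,.001*k],rate=.02); st(k)
im,p=cloud("scene"); cv2.imwrite("pics/g1.png",cv2.resize(im[160:400,160:480,::-1],None,fx=2.4,fy=2.4,interpolation=cv2.INTER_CUBIC))
E
```

```text
up t3.8 p [0.5031, 0.0283, 0.2908] F(jig) [0.4, 0.2, -0.4] M(jig) [-0.03, -0.41, -0.01] w0.0920
at t4.9 p [0.5253, 0.0946, 0.1711] F(jig) [0.5, -0.2, -0.3] M(jig) [-0.01, -0.38, 0.03] w0.0915
grip t6.1 p [0.5247, 0.0949, 0.1704] F(jig) [0.5, -0.6, -1.0] M(jig) [-0.04, -0.59, -0.04] w0.0103
1 t6.4 p [0.5248, 0.0945, 0.1708] F(jig) [-2.3, 3.0, -9.0] M(jig) [0.62, -1.02, -0.47] w0.0103
3 t6.6 p [0.5258, 0.0936, 0.1728] F(jig) [-2.1, 7.6, -11.7] M(jig) [1.13, -1.34, -0.76] w0.0105
5 t6.9 p [0.526, 0.0933, 0.1746] F(jig) [-2.3, 7.3, -13.2] M(jig) [1.2, -1.41, -0.94] w0.0102
```

View pics/g1.png

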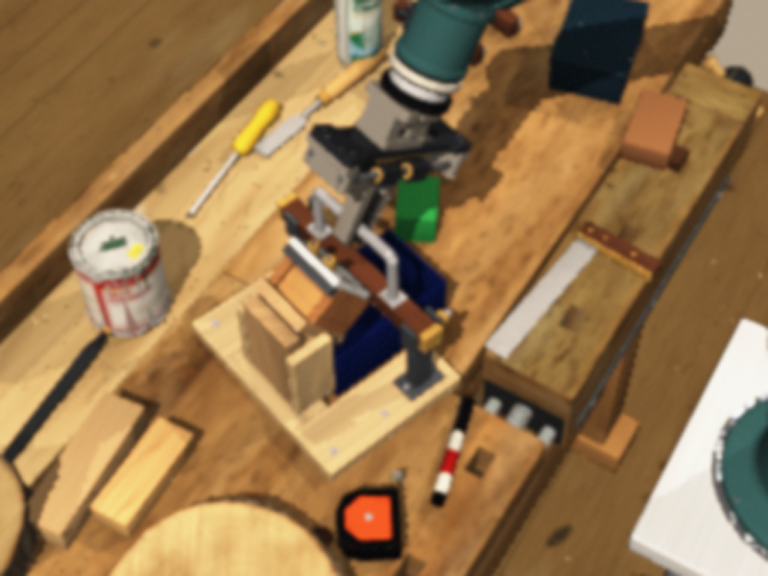

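The picture shows the rail gripped mid-handle, with the -y bar end at (430,335) and the +y end at (288,202). The wrist loads suggest that +y is the stiffer side. I'll check this with optical flow of the two ends between the before and after pictures.

```bash
python3 - <<'E'
import cv2,numpy as np
a=cv2.imread("pics/g0.png",0);b=cv2.imread("pics/g1.png",0)
pts=np.float32([[430,335],[438,328],[422,340],[395,297],[385,285],[290,203],[283,203],[300,212],[318,195],[395,262],[417,385],[250,310]]).reshape(-1,1,2)
q,s,e=cv2.calcOpticalFlowPyrLK(a,b,pts,None,winSize=(17,17),maxLevel=2)
for p,r,ss,ee in zip(pts[:,0],q[:,0],s[:,0],e[:,0]): print(p,(r-p).round(2),ss,ee.round(1))
E
```

```text
[430. 335.] [-0.28 -3.43] 1 6.3
[438. 328.] [ 0.31 -2.92] 1 13.1
[422. 340.] [ 0.44 -4.11] 1 2.8
[395. 297.] [ 0.21 -3.82] 1 3.6
[385. 285.] [-0.09 -2.42] 1 2.4
[290. 203.] [ 0.11 -0.19] 1 1.0
[283. 203.] [ 0.43 -0.36] 1 1.5
[300. 212.] [-0.01 -0.85] 1 0.9
[318. 195.] [18.74 13.93] 1 8.7
[395. 262.] [-0.24 -4.7 ] 1 1.9
[417. 385.] [0.02 0.01] 1 0.5
[250. 310.] [-0.02 -0.  ] 1 0.4
```

Flow confirms it: the -y end rose by about 3.5 px and the +y end by about 0.3, so +y is stiffer. I'll lower the bar, regrip at +46 mm and lift slowly.

```bash
python3 - <<'E'
from h import *
P=np.array(env.sense()["ee_pos"])
env.movel(H+.019*A-[0,0,.0005],rate=.03); effector.release(); st("rel")
env.movel(H+.046*yj+.019*A,RG); st("at")
effector.grasp(60); st("grip")
P=np.array(env.sense()["ee_pos"])
for k in (3,6):
    env.movel(P+[0,0,.001*k],rate=.02); st(k)
im,p=cloud("scene"); cv2.imwrite("pics/g2.png",cv2.resize(im[160:400,160:480,::-1],None,fx=2.4,fy=2.4,interpolation=cv2.INTER_CUBIC))
a=cv2.imread("pics/g0.png",0);b=cv2.imread("pics/g2.png",0)
pts=np.float32([[430,335],[422,340],[395,297],[290,203],[283,203],[300,212],[417,385]]).reshape(-1,1,2)
q,s,e=cv2.calcOpticalFlowPyrLK(a,b,pts,None,winSize=(17,17),maxLevel=2)
for p,r,ee in zip(pts[:,0],q[:,0],e[:,0]): print(p,(r-p).round(2),ee.round(1))
E
```

```text
rel t8.5 p [0.5248, 0.0955, 0.1701] F(jig) [-0.1, 0.3, 0.6] M(jig) [-0.08, -0.47, 0.02] w0.0919
at t9.0 p [0.5677, 0.0811, 0.1701] F(jig) [-0.1, -0.1, -0.2] M(jig) [-0.07, -0.41, -0.0] w0.0919
grip t10.2 p [0.5685, 0.0806, 0.1706] F(jig) [-0.1, -0.9, 0.3] M(jig) [-0.08, -0.33, 0.02] w0.0105
3 t10.5 p [0.5677, 0.0797, 0.1717] F(jig) [-1.8, 5.0, -17.1] M(jig) [0.81, -1.83, -0.37] w0.0103
6 t10.8 p [0.5675, 0.0799, 0.1748] F(jig) [-2.2, 4.2, -21.2] M(jig) [0.75, -2.28, -0.51] w0.0104
[430. 335.] [ 0.44 -1.11] 4.5
[422. 340.] [ 1.07 -1.72] 2.0
[395. 297.] [ 0.67 -1.39] 5.7
[290. 203.] [ 0.45 -2.21] 4.8
[283. 203.] [ 1.21 -2.72] 3.8
[300. 212.] [15.18 35.56] 55.2
[417. 385.] [ 0.05 -0.1 ] 0.7
```

Both ends are now rising together, so I'll carry on.

```bash
python3 - <<'E'
from h import *
P=np.array(env.sense()["ee_pos"])
for k in (8,18,58): env.movel(P+[0,0,.001*k],rate=.03 if k<50 else .06); st(k)
im,p=cloud("scene"); cv2.imwrite("pics/g3.png",cv2.resize(im[160:400,160:480,::-1],None,fx=2.4,fy=2.4,interpolation=cv2.INTER_CUBIC))
for c in ("scene","top"):
    im,p=cloud(c); q=(p-J)@np.stack([xj,yj,zj],1)
    m=(abs(q[...,0]-.0725)<.025)&(abs(q[...,1])<.14)&(q[...,2]>.16)&(q[...,2]<.2); r=q[m]
    for lo,hi in ((-.13,-.07),(.07,.13)):
        w=r[(r[:,1]>lo)&(r[:,1]<hi)]; print(c,lo,len(w),np.round(np.percentile(w[:,2],[25,50,75]),4) if len(w) else "")
E
```

```text
8 t11.2 p [0.5672, 0.0801, 0.1834] F(jig) [-0.2, 1.5, -16.6] M(jig) [0.2, -2.08, -0.23] w0.0103
18 t11.7 p [0.5688, 0.0806, 0.1952] F(jig) [0.5, 0.1, -2.9] M(jig) [0.07, -0.74, -0.03] w0.0103
58 t12.5 p [0.5673, 0.08, 0.2327] F(jig) [-0.1, -1.3, -3.1] M(jig) [0.1, -0.75, -0.03] w0.0105
scene -0.13 280 [0.1746 0.1813 0.1836]
scene 0.07 199 [0.178  0.1846 0.1868]
top -0.13 205 [0.1774 0.1812 0.1833]
top 0.07 0
```

View pics/g3.png

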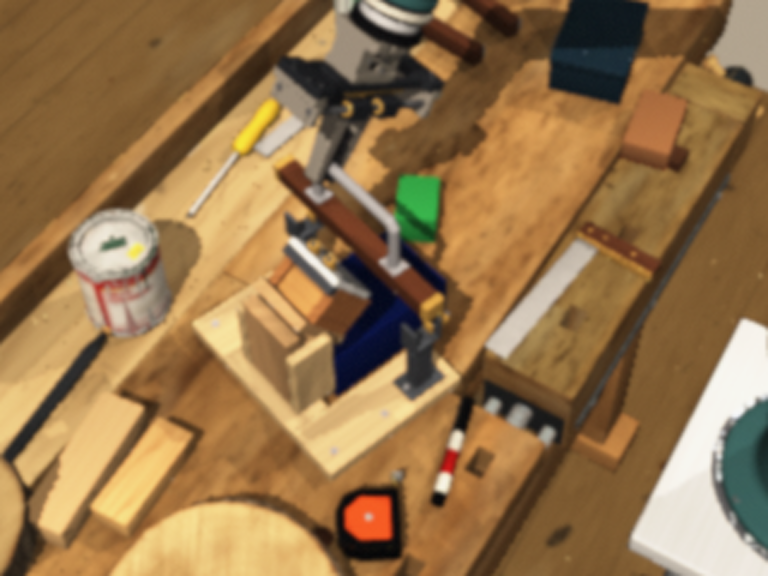

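The bar is out with underside ~0.16 m and ~1° of tilt, its ends at (285,165) and (432,305). Now I'll carry it to the clear bench.

```bash
python3 - <<'E'
from h import *
G=np.array([.55,-.235,0])+.046*yj+.019*A; G[2]=.23
env.movel(G,RG,rate=.15); st("over")
G[2]=.085; env.movel(G,rate=.1); st("low")
f0=env.sense()["wrist_force"][2]
for z in np.arange(.081,.066,-.002):
    G[2]=z; env.movel(G,rate=.02); f=env.sense()["wrist_force"][2]-f0
    if f>4: break
st("down"); env.pause(.2)
im,p=cloud("scene"); cv2.imwrite("pics/p0.png",cv2.resize(im[60:300,240:560,::-1],None,fx=2.4,fy=2.4,interpolation=cv2.INTER_CUBIC))
q=(p-np.array([.55,-.235,0]))@np.stack([xj,yj,zj],1)
m=(abs(q[...,0])<.03)&(abs(q[...,1])<.13)&(q[...,2]>.016)&(q[...,2]<.04); r=q[m]
for lo,hi in ((-.13,-.07),(.07,.13)):
    w=r[(r[:,1]>lo)&(r[:,1]<hi)]; print(lo,len(w),np.round(np.percentile(w[:,2],[50,75]),4) if len(w) else "")
E
```

```text
over t14.9 p [0.5967, -0.2396, 0.2302] F(jig) [-0.2, 0.1, -2.2] M(jig) [0.1, -0.71, 0.04] w0.0106
low t16.5 p [0.5971, -0.2407, 0.0857] F(jig) [0.8, -0.3, -3.0] M(jig) [0.14, -0.75, 0.02] w0.0104
down t18.1 p [0.5972, -0.2405, 0.0721] F(jig) [0.2, -1.8, 4.3] M(jig) [-0.24, -0.06, 0.15] w0.0102
-0.13 138 [0.0244 0.0265]
0.07 110 [0.0243 0.0264]
```

View pics/p0.png

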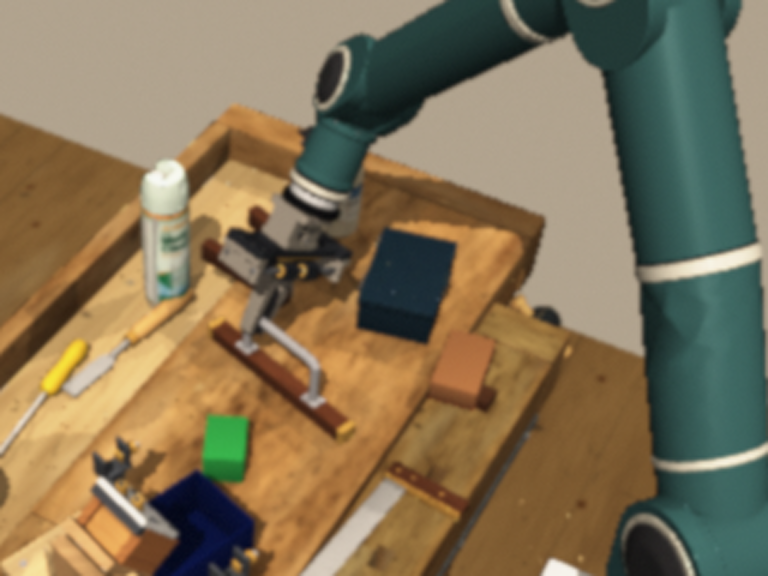

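The bar lies level on the bench from (215,325) to (345,430). Its ends measure 0.0244 and 0.0243 m, and the green block is untouched. Next I'll release, retreat, close the fingers and prepare the push.

```bash
python3 - <<'E'
from h import *
effector.release(); env.movel(np.array(env.sense()["ee_pos"])-.13*A,rate=.2)
P=np.array(env.sense()["ee_pos"]); P[2]=.33; env.movel(P,rate=.25); effector.grasp(20); st("closed")
B=np.stack([xj,yj,zj],1)
for c in ("top","scene"):
    im,p=cloud(c)
    for n in ("push_opening","jig","blank_mid","bar_mid"):
        print(c,n,[(np.round((np.array(r["at"])-J)@B,4).tolist(),round(r["score"],2)) for r in tip_of(c,n)[:2]])
    q=(p-J)@B
    if c=="top":
        # section near y=0
        for x in np.arange(-.06,.07,.005):
            w=q[(abs(q[...,0]-x)<.0025)&(abs(q[...,1])<.02)&(q[...,2]>-.02)]; print("%.3f"%x,len(w),np.round(np.median(w[:,2]),3) if len(w) else "",end="; ")
        print()
    m=(q[...,2]>.175)&(q[...,2]<.2)&(abs(q[...,1])<.08)&(abs(q[...,0])<.06); r=q[m]; print("top plate y",np.round(np.percentile(r[:,1],[2,98]),4),"x",np.round(np.percentile(r[:,0],[2,98]),4))
    a,b=(150,270),(200,380)
    if c=="scene": cv2.imwrite("pics/j1.png",cv2.resize(im[210:370,220:390,::-1],None,fx=3.5,fy=3.5,interpolation=cv2.INTER_CUBIC))
for d in (-.09,-.07,-.06,-.05,-.04,0,.05,.06):
    for s in (1,-1):
        k=solver.inverse_kinematics(jig(-.015,0,.165)+d*D,rot(D,yj,s)); print(d,s,None if k is None else np.round(k,2).tolist())
for z in (.05,.1):
    k=solver.inverse_kinematics(jig(-.015,0,.165)-.05*D+[0,0,z],RP); print(z,None if k is None else np.round(k,2).tolist())
E
```

```text
closed t22.5 p [0.5758, -0.301, 0.33] F(jig) [0.1, -0.9, -0.7] M(jig) [-0.03, -0.37, 0.01] w0.0006
top push_opening [([-0.0103, -0.0027, 0.1634], 0.61)]
top jig []
top blank_mid [([0.2318, 0.0824, 0.0225], 0.9), ([0.0173, -0.0042, 0.1302], 0.5)]
top bar_mid [([-0.0733, -0.1937, -0.0037], 0.28)]
-0.060 0 ; -0.055 8 0.131; -0.050 17 0.135; -0.045 17 0.134; -0.040 3 0.139; -0.035 16 0.15; -0.030 16 0.152; -0.025 31 0.153; -0.020 28 0.146; -0.015 19 0.147; -0.010 12 0.15; -0.005 5 0.154; -0.000 7 0.012; 0.005 27 0.176; 0.010 21 0.18; 0.015 28 0.184; 0.020 27 0.182; 0.025 35 0.179; 0.030 65 0.166; 0.035 57 0.156; 0.040 40 0.151; 0.045 56 0.142; 0.050 46 0.136; 0.055 66 0.119; 0.060 23 0.005; 0.065 18 0.002; 
top plate y [-0.0393  0.0354] x [0.0031 0.0312]
scene push_opening [([-0.0074, -0.0, 0.1661], 0.86)]
scene jig [([0.0031, -0.0008, 0.0004], 0.62)]
scene blank_mid [([0.2325, 0.0836, 0.02], 0.76), ([0.3665, 0.1312, 0.0895], 0.62)]
scene bar_mid [([0.3681, 0.1295, 0.0142], 0.59)]
top plate y [-0.0378  0.0351] x [0.0026 0.0296]
-0.09 1 [-0.32, 0.71, -0.48, 1.35, 0.57, 1.72, -1.19]
-0.09 
[... 174 characters left out ...]
1, -0.46, 1.42, 0.57, 1.66, -1.2]
-0.06 -1 [-0.08, 0.85, -0.89, 1.4, 0.8, 1.81, 1.77]
-0.05 1 [-0.31, 0.71, -0.45, 1.43, 0.57, 1.64, -1.2]
-0.05 -1 [-0.07, 0.85, -0.89, 1.42, 0.8, 1.8, 1.77]
-0.04 1 [-0.31, 0.71, -0.44, 1.45, 0.57, 1.62, -1.2]
-0.04 -1 [-0.06, 0.85, -0.89, 1.43, 0.8, 1.78, 1.76]
0 1 [-0.3, 0.71, -0.41, 1.52, 0.57, 1.54, -1.2]
0 -1 [-0.02, 0.87, -0.89, 1.5, 0.83, 1.72, 1.74]
0.05 1 [-0.29, 0.72, -0.38, 1.6, 0.58, 1.44, -1.21]
0.05 -1 [0.12, 1.02, -1.11, 1.57, 1.01, 1.79, 1.62]
0.06 1 [-0.28, 0.72, -0.37, 1.62, 0.59, 1.42, -1.22]
0.06 -1 [0.13, 1.03, -1.11, 1.59, 1.02, 1.78, 1.61]
0.05 [-0.3, 0.66, -0.47, 1.39, 0.56, 1.72, -1.16]
0.1 [-0.3, 0.62, -0.48, 1.34, 0.55, 1.8, -1.13]
```

View pics/j1.png

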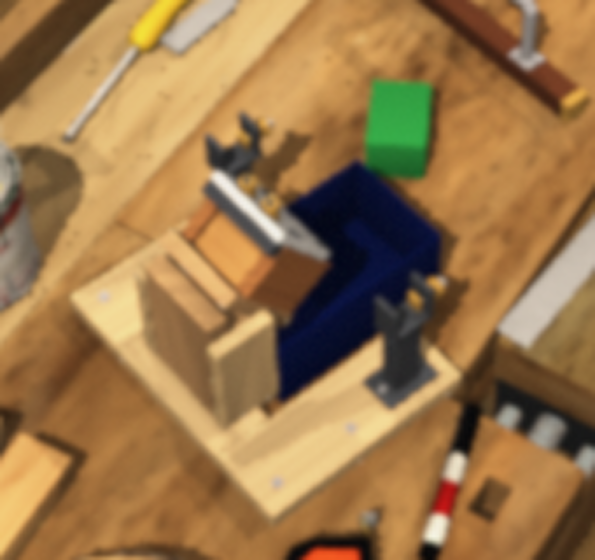

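The view is clear: chute opening ~(240,240) in this crop, block end visible, bin beyond. The depth section puts the opening about 2.5 mm further in +x than my frame, and about -1.5 mm in y. I'll approach along the chute.

```bash
cat >> h.py <<'E'
O=jig(-.0125,-.0015,.165)
E
python3 - <<'E'
from h import *
env.reach(O-.05*D+[0,0,.09],RP); st("above")
env.movel(O-.05*D,RP,rate=.1); env.movel(O-.012*D,RP,rate=.05); st("pre")
im,p=cloud("scene"); im2,_=cloud("top")
a=cv2.resize(im[210:330,230:350,::-1],(480,480),interpolation=cv2.INTER_CUBIC)
b=cv2.resize(im2[180:280,240:320,::-1],(384,480),interpolation=cv2.INTER_CUBIC)[:,:310]
cv2.imwrite("pics/j2.png",np.hstack([a,b]))
E
```

```text
above t24.9 p [0.5553, 0.193, 0.296] F(jig) [-0.4, 1.5, -0.8] M(jig) [-0.0, 0.58, 0.03] w0.0005
pre t26.9 p [0.5476, 0.1747, 0.175] F(jig) [-0.2, -0.1, 0.1] M(jig) [0.04, 0.55, 0.01] w0.0007
```

View pics/j2.png

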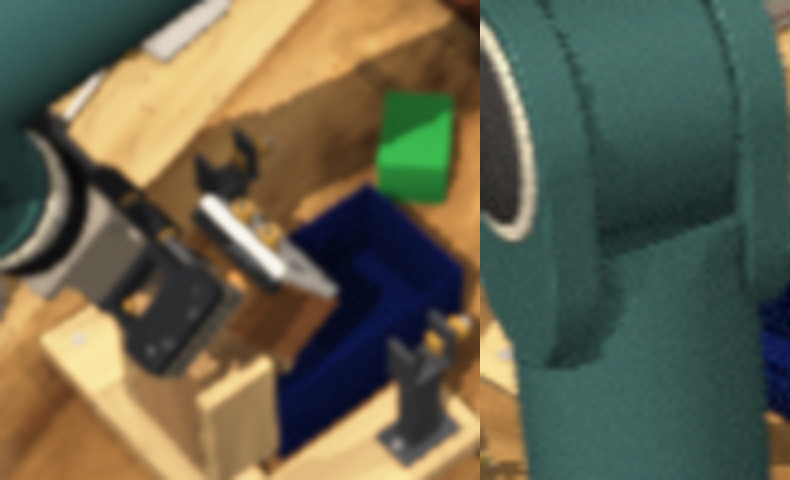

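The fingers are at the opening, but the gripper body hides the tips and the top camera is blocked. I'll push in steps with force checks.

```bash
python3 - <<'E'
from h import *
F0=np.array(env.sense()["wrist_force"])
for d in (0,.008,.013,.018,.024,.03,.036,.042,.046,.05,.054):
    env.movel(O+d*D,RP,rate=.04); s=env.sense(); f=np.array(s["wrist_force"])-F0; e=(np.array(s["ee_pos"])-O)
    print(d,"t%.1f"%s["t"],"along %.1f mm"%(1e3*e@D),"F along %.1f norm %.1f y %.1f"%(f@D,f@np.cross(yj,D),f@yj))
    if f@D<-28 or (d<.01 and f@D<-8): print("stop"); break
E
```

```text
0 t27.4 along 0.4 mm F along -0.9 norm 0.8 y -0.1
0.008 t27.8 along 8.4 mm F along -0.4 norm 0.4 y -0.3
0.013 t28.0 along 13.3 mm F along -0.2 norm 1.1 y -0.0
0.018 t28.3 along 18.2 mm F along 0.3 norm 0.1 y 0.0
0.024 t28.6 along 24.2 mm F along -0.4 norm 0.2 y 0.1
0.03 t28.9 along 30.2 mm F along -0.7 norm 0.4 y 0.1
0.036 t29.2 along 36.2 mm F along -1.1 norm 0.3 y 0.2
0.042 t29.5 along 42.6 mm F along 0.9 norm 1.3 y 1.1
0.046 t29.8 along 46.7 mm F along -0.2 norm 0.3 y 0.7
0.05 t30.0 along 50.4 mm F along -0.8 norm 0.7 y -0.1
0.054 t30.2 along 54.3 mm F along 0.5 norm 0.4 y -0.5
```

No force at all, which is unexpected. I'll take a look before retracting.

```bash
python3 - <<'E'
from h import *
st("now"); print(np.round(np.array(env.sense()["tcp_rot"])[:,1],3),np.round(D,3),np.round(O,4))
im,p=cloud("scene"); 
a=cv2.resize(im[210:330,230:350,::-1],(400,400),interpolation=cv2.INTER_CUBIC)
env.movel(O-.05*D,RP,rate=.12); env.movel(O-.05*D+[0,0,.1]-.05*xj,RP,rate=.2)
im,p=cloud("scene"); b=cv2.resize(im[210:330,230:350,::-1],(400,400),interpolation=cv2.INTER_CUBIC)
cv2.imwrite("pics/j3.png",np.hstack([a,b]))
for n in ("blank_mid","push_opening"): print(n,[(np.round((np.array(r["at"])-J)@np.stack([xj,yj,zj],1),4).tolist(),round(r["score"],2)) for r in tip_of("scene",n)[:3]])
st("out")
E
```

```text
now t30.2 p [0.5354, 0.1381, 0.1206] F(jig) [0.5, -0.5, -0.1] M(jig) [0.03, 0.57, -0.03] w0.0005
[-0.181 -0.545 -0.819] [-0.181 -0.545 -0.819] [0.5453 0.1678 0.165 ]
blank_mid [([0.2323, 0.0862, 0.0201], 0.82), ([0.1149, -0.0086, 0.0371], 0.68)]
push_opening [([-0.01, 0.0017, 0.1662], 0.67)]
out t32.2 p [0.5698, 0.2414, 0.3046] F(jig) [-0.6, 0.2, 0.2] M(jig) [0.06, 0.54, -0.02] w0.0007
```

View pics/j3.png

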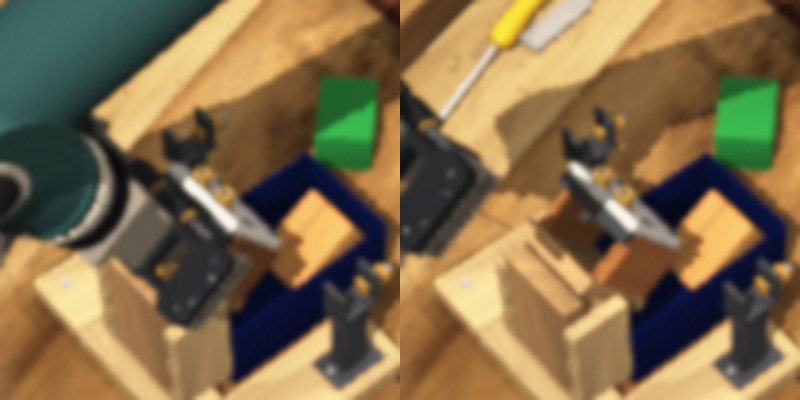

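The block has been pushed out and lies in the bin, at ~(718,240) in the right panel. The shoe evidently let go between force samples. I'll check where it rests relative to the bin and jig, and confirm the bar and bystanders.

```bash
python3 - <<'E'
from h import *
B=np.stack([xj,yj,zj],1)
for c in ("scene","top"):
    im,p=cloud(c); q=(p-J)@B
    for n in ("bin","blank_mid","bar_mid"): print(c,n,[(np.round((np.array(r["at"])-J)@B,3).tolist(),round(r["score"],2)) for r in tip_of(c,n)[:3]])
    f=im.astype(int); m=(f[...,0]>f[...,2]+50)&(f[...,0]>130)&(q[...,0]>.065)&(q[...,0]<.2)&(abs(q[...,1])<.05)&(q[...,2]<.08)&(q[...,2]>.005)
    r=q[m]; print("block px",len(r),np.round(np.percentile(r,[3,50,97],axis=0),3).tolist())
    for n in ("tape_measure","sanding_block","next_blank_1","marker_pen"): print(n,[np.round(r["at"],3).tolist() for r in tip_of(c,n)[:2]])
    cv2.imwrite(f"pics/f{c}.png",im[:,:,::-1])
a=cv2.imread("pics/fscene.png")[215:335,235:435]; cv2.imwrite("pics/f.png",cv2.resize(a,None,fx=4,fy=4,interpolation=cv2.INTER_CUBIC))
st("end")
E
```

```text
scene bin [([0.075, 0.002, -0.001], 0.83)]
scene blank_mid [([0.114, -0.007, 0.04], 0.75), ([0.237, 0.085, 0.019], 0.56)]
scene bar_mid [([0.371, 0.132, 0.013], 0.9)]
block px 406 [[0.078, -0.036, 0.04], [0.115, -0.016, 0.061], [0.145, 0.015, 0.075]]
tape_measure [[0.384, 0.281, -0.001]]
sanding_block [[0.355, -0.37, 0.003], [0.611, 0.364, 0.0]]
next_blank_1 [[0.669, 0.39, 0.002], [0.61, 0.363, 0.001]]
marker_pen [[0.352, 0.168, -0.001]]
top bin [([0.074, -0.001, -0.003], 0.91)]
top blank_mid [([0.235, 0.082, 0.02], 0.7), ([0.115, -0.008, 0.038], 0.66)]
top bar_mid []
block px 294 [[0.08, -0.035, 0.038], [0.118, -0.019, 0.063], [0.142, 0.011, 0.076]]
tape_measure [[0.385, 0.285, -0.004]]
sanding_block [[0.358, -0.371, -0.001]]
next_blank_1 [[0.502, 0.049, 0.037], [0.542, 0.155, 0.002]]
marker_pen []
end t33.0 p [0.5701, 0.2426, 0.306] F(jig) [0.6, -1.5, 0.3] M(jig) [0.09, 0.55, 0.03] w0.0003
```

View pics/f.png

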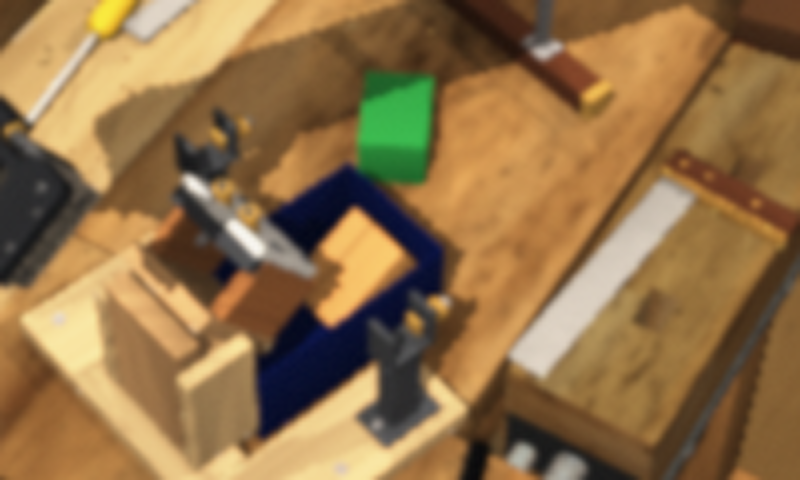

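```bash
python3 -c "
from h import *
workorder.finish_job(); st('done')"
```

```text
the job is handed in; nothing more can be done
the job is handed in; nothing more can be done
```

The bar is out of the jig and on the clear bench, and the block is in the blue bin. I handed the job in at about 33 s of the 58 s. It reports no verdict, so success rests on my own checks.

- **Finding the stiff bracket:** A 5 mm trial pull at the middle of the handle showed the +y (left) bracket was the stiffer one. Optical flow of the bar ends and the wrist forces agreed.
- **Bar:** I gripped the rail 46 mm towards the stiff side, with the tool leaning 30° over the front so the fingers cleared the jig. The bar came straight up about 1° off level, and I set it down near (0.55, -0.235). Just before I let go, its two ends measured within 0.1 mm of each other in height. Afterwards I checked it only from the scene camera: it was still lying there, centre at about 13 mm.
- **Block:** I pushed it out with closed fingers along the chute, to 54 mm deep. The last pictures show it resting tilted in the bin, about 40 mm forward of the bin's centre, 8 mm to the side and 38–40 mm high, more than 20 mm clear of the chute's mouth.
- **Bystanders:** In the last scene picture the networks placed the listed bystanders within about 5 mm of where they started.

**Checks that failed or disagreed:**
- The stepped force readings never showed the 10 N push, probably because the block let go between samples.
- In the last top-camera view the networks missed the bar and the pen and misreported next_blank_1; the scene camera found all three.
- next_blank_2 was never asked for by name. It showed only as a second hit for its class, at its starting place.

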